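Run a fingertip along the die lifter's rollers

ROBOT

A 6-joint arm with a two-finger parallel gripper is mounted at the origin on a cart in front of the work surface, level with it; the furniture and walls round the work are solid. World frame = base frame: x ahead of the robot, y to its left, z up, the work surface at z = 0. Lengths are in m, angles in degrees, forces in N, time in s.
With the tool pointing down it reaches from about 0.325 to 0.85 m from the base axis. Payload 15.5 kg.
Tool frame: the origin (TCP) lies midway between the tips of the shut fingers; the grasp point (between the pads) lies 19 mm behind it; y points along the fingers, x is the direction in which the jaws open and shut, and the axes are right-handed (so a half turn about y gives the same grasp; the last joint's range is limited). The gripper opens to 91 mm and grips with 3 to 60 N. Pads are 32 mm wide; open, the fingers measure 118 mm over their backs; the gripper's body (76 mm by 178 mm) begins 60 mm behind the grasp point.
Start: joints at [-79.956, 28.281, 77.091, -0, 74.628, -5.472], TCP at [0.167, -0.602, 0.181] pointing down, gripper open.
Joint ranges: [-166.48, 166.48], [-47.26, 123.95], [12.59, 153.08], [-70.14, 250.14], [6.76, 159.57], [-176.63, 176.63]. Speed limits (degrees/s): [108.29, 108.29, 147.25, 172.46, 172.46, 172.46].

INTERFACE

Orientations are given as a 3x3 rotation matrix whose columns are the frame's x, y, z axes.
In Python, from bench import ctrl gives the robot as it stands. The module is installed in compiled form; this text tells all that it offers. Calls block until the motion is done:
- ctrl.goto(position, orientation): joint-space move of the TCP to a pose.
- ctrl.move_l(position, vel=0.15, ori=None, contact_N=None): straight line of the TCP; ori=None keeps the orientation; vel is the mean speed in m/s. With contact_N (N) it stops when the force on the tool has changed by that much, and returns True; else False.
- ctrl.movej(angles): joint-space move.
- ctrl.command_gripper(opening): opening from 0.0 (shut) to 1.0 (fully open); the grip force is fixed at half the most; returns when the fingers have stopped.
- ctrl.sleep(seconds).
- ctrl.ik(position, orientation): joint angles nearest the present ones, or None.
- ctrl.read_camera(name): name is "side" or "top"; returns the picture (420x560x3 uint8, blue, green, red); there is no depth.
- ctrl.camera_params(name): a dict with "fx", "fy", "cx", "cy" (pixels), "D" ([k1, k2, p1, p2, k3] as OpenCV has them; the pictures are not rectified), "pose" (4x4, takes a point from camera to world coordinates). Camera axes: x right, y up, looking along -z (the intrinsics and any distortion apply to the point x, -y, -z); pixel columns grow to the right and rows downward; lengths in m; the calibration is good to about 2 mm. A picture is of the moment at which its call begins. camera_params takes no time and is no camera call.
A pose or a line that the arm cannot do raises ctrl.MotionError and nothing moves.
- ctrl.sign_off(): hands the job in, once; it reports no verdict.
Readings, each from a call of its own:
- ctrl.current_t(): time.
- ctrl.current_q(): joint angles.
- ctrl.current_dq(): joint speeds.
- ctrl.current_effort(): joint torques, N m.
- ctrl.current_tool_pos(): TCP position.
- ctrl.current_eef_rot(): TCP orientation.
- ctrl.current_contact_force(): force on the tool from outside, world axes, zero at the start.
- ctrl.current_wrist_torque(): the same for the moment, N m.
- ctrl.current_grip_width(): opening from 0.0 (shut) to 1.0 (fully open).
Only numpy, scipy, OpenCV 4.12 (cv2) and the standard library are available. Lean on these libraries where they do the work, as an engineer would, in place of code of your own. Each camera call takes 0.05 s, during which the arm holds its last target.

TASK

Check the spring rollers of the die lifter bar on the bench: with the fingers shut, press the roller next to the raised stop lug more than half-way down, then run the fingertips along the whole row to the roller at the plain end, without raising them above the rollers on the way, so that every roller in turn sinks more than half-way. Press gently (keep under about 25 N), neither grip, lift nor shove the bar, and leave the nut and the two ball bearings beside it alone. Finish clear of the bar with all rollers sprung back up.

Things in the scene. Friction and masses are not known exactly. Their poses are not given: they have to be found in the camera images.
- lifter_bar: Die lifter bar: loose dark steel bar (about 2.6 kg) flat on the bench, 220 x 50 x 36 mm high, five sprung bright rollers in a row in its top, standing 7 mm out of it. Origin on the underside below the middle roller; x runs along the row from the lug end (-120 mm) to the plain end (+100 mm), z up. Any yaw. The rollers lie between two side cheeks 9 mm thick.
- lug_top (a point): Top centre of the stop lug, a cross ridge 14 mm thick, 50 mm wide and standing 16 mm above the bar's top (52 mm above the bench), at the end where the row starts; 45 mm from the first roller's axle line.
- roller1_top (a point): Top of the first roller counted from the lug end, as it stands when not pressed (43 mm above the bench; fixed to the bar, does not sink with the roller). Rollers are 30 mm in diameter, 28 mm wide across the bar, turn freely about axles across the bar, 34 mm apart.
- roller2_top (a point): Top of the second roller counted from the lug end, as it stands when not pressed (43 mm above the bench; fixed to the bar, does not sink with the roller). Rollers are 30 mm in diameter, 28 mm wide across the bar, turn freely about axles across the bar, 34 mm apart.
- roller3_top (a point): Top of the third roller counted from the lug end, as it stands when not pressed (43 mm above the bench; fixed to the bar, does not sink with the roller). Rollers are 30 mm in diameter, 28 mm wide across the bar, turn freely about axles across the bar, 34 mm apart.
- roller4_top (a point): Top of the fourth roller counted from the lug end, as it stands when not pressed (43 mm above the bench; fixed to the bar, does not sink with the roller). Rollers are 30 mm in diameter, 28 mm wide across the bar, turn freely about axles across the bar, 34 mm apart.
- roller5_top (a point): Top of the fifth roller counted from the lug end, as it stands when not pressed (43 mm above the bench; fixed to the bar, does not sink with the roller). Rollers are 30 mm in diameter, 28 mm wide across the bar, turn freely about axles across the bar, 34 mm apart.
- roller1 (a joint): How far the first roller from the lug end is pressed down, m: 0 = up, 0.007 = flush with the bar's top. It starts to sink at about 1.5 N, takes about 4 N at half travel and 6.4 N when flush, and springs back.
- roller2 (a joint): How far the second roller from the lug end is pressed down, m: 0 = up, 0.007 = flush with the bar's top. It starts to sink at about 1.5 N, takes about 4 N at half travel and 6.4 N when flush, and springs back.
- roller3 (a joint): How far the third roller from the lug end is pressed down, m: 0 = up, 0.007 = flush with the bar's top. It starts to sink at about 1.5 N, takes about 4 N at half travel and 6.4 N when flush, and springs back.
- roller4 (a joint): How far the fourth roller from the lug end is pressed down, m: 0 = up, 0.007 = flush with the bar's top. It starts to sink at about 1.5 N, takes about 4 N at half travel and 6.4 N when flush, and springs back.
- roller5 (a joint): How far the fifth roller from the lug end is pressed down, m: 0 = up, 0.007 = flush with the bar's top. It starts to sink at about 1.5 N, takes about 4 N at half travel and 6.4 N when flush, and springs back.
- nut: Bystander: steel hex nut, 33 mm across, 16 mm high, standing free beside the bar; origin at the centre of its underside. Not to be disturbed.
- bearing: Bystander: smaller ball bearing, 40 mm across, 14 mm high, beside the bar; origin at the centre of its underside. Not to be disturbed.
- big_bearing: Bystander: larger ball bearing, 52 mm across, 14 mm high, on the other side of the bar; origin at the centre of its underside. Not to be disturbed.

How it is judged (in metres and radians):
On the way, in this order (a step that is already met when the one before it is completed fails the run):
1. the first roller from the lug end is pressed more than half-way down (3.5 mm) (value of joint roller1 above 0.0035 m).
2. the second roller from the lug end is pressed more than half-way down (3.5 mm) (value of joint roller2 above 0.0035 m).
3. the third roller from the lug end is pressed more than half-way down (3.5 mm) (value of joint roller3 above 0.0035 m).
4. the fourth roller from the lug end is pressed more than half-way down (3.5 mm) (value of joint roller4 above 0.0035 m).
5. the fifth roller from the lug end is pressed more than half-way down (3.5 mm) (value of joint roller5 above 0.0035 m).
At the end, for the whole second after the job is handed in: All five rollers are up again (less than 1 mm pressed), the bar lies flat and still within 15 mm of where it was, and the nut and both bearings are within 15 mm of where they were (value of joint each of roller1, roller2, roller3, roller4, roller5 below 0.001 m and distance of each of lifter_bar, nut, bearing, big_bearing from where it was at the start of the episode below 0.015 m and angle between lifter_bar's own z axis and vertical below 0.05 rad and linear speed of lifter_bar below 0.01 m/s); the robot touches nothing.
It fails at once if the bar is lifted (more than 8 mm) or shoved (more than 15 mm) (height (world z) of lifter_bar above 0.008 m or distance of lifter_bar from where it was at the start of the episode above 0.015 m).
It fails at once if the bar is touched with more than 25 N (contact force between the arm and lifter_bar above 25 N).
It fails at once if the fingertips are raised clear above the rollers (some 5 mm) part-way along the row (value of joint each of roller1, roller2, roller3, roller4, roller5 below 0.0003 m and x of the grasp point in the frame of lifter_bar between -0.054 and 0.054 m and y of the grasp point in the frame of lifter_bar between -0.03 and 0.03 m and z of the grasp point in the frame of lifter_bar between 0.067 and 0.085 m).
It fails at once if the nut or a bearing is disturbed (moved more than 15 mm) (distance of any of nut, bearing, big_bearing from where it was at the start of the episode above 0.015 m).
It also fails if it takes over 37 s, if anything falls off the work surface, if the arm or the gripper's body presses on something with over 40 N, if the wrist force passes 120 N, or if a joint passes its speed limit or range.

## Working session

There is one attempt and no reset: what is moved stays moved. The work goes in short steps, each a Python script; the robot and the scene stay as the last script left them, time stands still between calls to the robot, and variables do not carry over. Pictures are saved under pics/ and viewed, and the job is handed in when it is done.

```bash
mkdir -p pics
python3 - <<'E'
from bench import ctrl
import cv2
for n in("top","side"):
    im=ctrl.read_camera(n); cv2.imwrite(f"pics/{n}0.png",im)
    p=ctrl.camera_params(n); print(n,p)
print(ctrl.current_t(),ctrl.current_tool_pos(),ctrl.current_eef_rot(),ctrl.current_contact_force())
E
```

```text
top {'fx': 512.4550026651831, 'fy': 512.4550026651831, 'cx': 275.37872990183143, 'cy': 214.56005913586682, 'D': array([-0.11924619,  0.        ,  0.        ,  0.        ,  0.        ]), 'pose': array([[ 1.02675908e-03,  9.97951523e-01, -6.39664176e-02,
         5.02332898e-01],
       [-9.99975391e-01,  5.80706833e-04, -6.99142711e-03,
         8.69194906e-02],
       [-6.93995960e-03,  6.39720219e-02,  9.97927561e-01,
         9.29210950e-01],
       [ 0.00000000e+00,  0.00000000e+00,  0.00000000e+00,
         1.00000000e+00]])}
side {'fx': 544.4228396965076, 'fy': 544.4228396965076, 'cx': 281.6278267896428, 'cy': 212.63698112728252, 'D': array([-0.01960061,  0.        ,  0.        ,  0.        ,  0.        ]), 'pose': array([[-0.95279517,  0.16597528, -0.25423134,  0.30090335],
       [-0.30307186, -0.56994134,  0.76375017,  0.82885111],
       [-0.0181333 ,  0.80474783,  0.5933398 ,  0.60697645],
       [ 0.        ,  0.        ,  0.        ,  1.        ]])}
0.1 [ 0.16714057 -0.60183907  0.18027981] [[ 2.67583172e-01 -2.10492706e-04  9.63534743e-01]
 [-9.63534119e-01  1.10071062e-03  2.67583239e-01]
 [-1.11689725e-03 -9.99999372e-01  9.17147361e-05]] [-0.31017676  0.08499023  0.20843003]
```

View pics/top0.png

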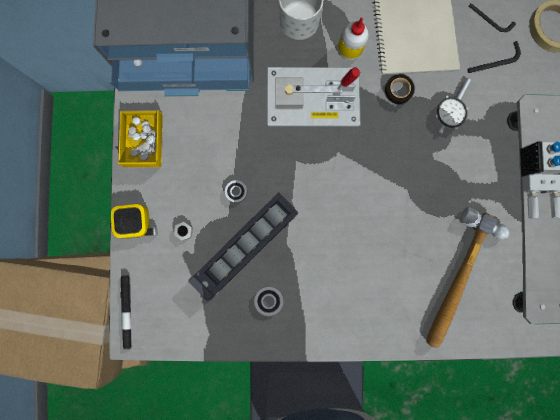

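View pics/side0.png

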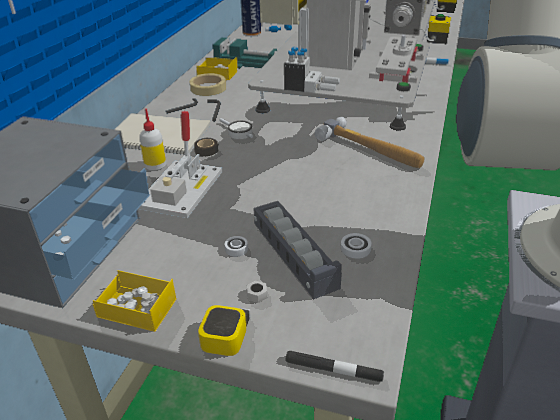

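The top view shows the bar running from about (204,287) to (286,207), with the nut at (182,231), the small bearing at (235,190) and the big bearing at (268,301). The raised end looks like the lower-left one, so I'll zoom in to check.

Run:
```python
import cv2
a=cv2.imread("pics/top0.png")[185:310,170:310]; b=cv2.imread("pics/side0.png")[190:305,240:355]
cv2.imwrite("pics/tz.png",cv2.resize(a,None,fx=4.8,fy=4.8,interpolation=cv2.INTER_CUBIC))
cv2.imwrite("pics/sz.png",cv2.resize(b,None,fx=5,fy=5,interpolation=cv2.INTER_CUBIC))
```

```text
(no output)
```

View pics/tz.png

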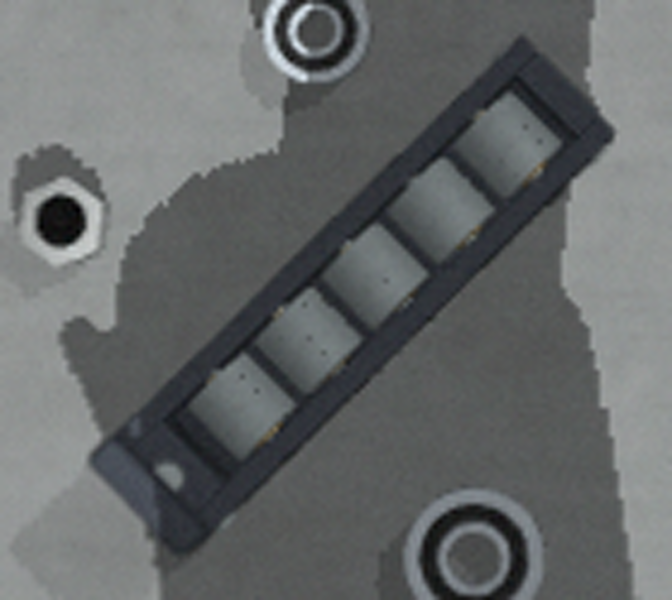

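View pics/sz.png

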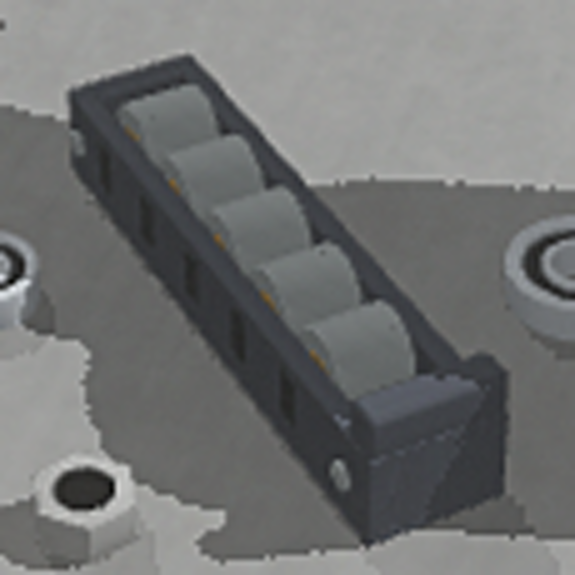

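The lug is at the lower-left end in the top view, which is the near end in the side view. Next I segment the bar and rollers, triangulate the bar-end corners for height and cast rays for the roller centres.

```bash
cat > h.py <<'E'
import numpy as np,cv2
from bench import ctrl
def ray(n,uv):
    p=ctrl.camera_params(n);K=np.array([[p['fx'],0,p['cx']],[0,p['fy'],p['cy']],[0,0,1]])
    q=cv2.undistortPoints(np.float64(uv).reshape(1,1,2),K,p['D']).ravel()
    d=p['pose'][:3,:3]@np.array([q[0],-q[1],-1]);return p['pose'][:3,3],d/np.linalg.norm(d)
def plane(n,uv,z):
    o,d=ray(n,uv);return o+d*(z-o[2])/d[2]
def tri(a,b):
    o1,d1=ray("top",a);o2,d2=ray("side",b)
    A=np.stack([d1,-d2],1);s=np.linalg.lstsq(A,o2-o1,rcond=None)[0]
    P,Q=o1+s[0]*d1,o2+s[1]*d2;return (P+Q)/2,np.linalg.norm(P-Q)
E
python3 - <<'E'
from h import *
T=cv2.imread("pics/top0.png");S=cv2.imread("pics/side0.png")
res={}
for n,I,(x0,x1,y0,y1) in(("top",T,(180,305,188,305)),("side",S,(248,345,195,302))):
    g=I[y0:y1,x0:x1].astype(int); m=((g.max(2)<88)&(g[...,0]-g[...,2]>6)).astype(np.uint8)*255
    # bar
    cs,h=cv2.findContours(m,cv2.RETR_CCOMP,cv2.CHAIN_APPROX_NONE)
    i=max(range(len(cs)),key=lambda k:cv2.contourArea(cs[k]))
    c=cs[i]; hull=cv2.convexHull(c); ap=cv2.approxPolyDP(hull,3,True)[:,0]+[x0,y0]
    print(n,cv2.contourArea(c),"hull",ap.tolist())
    if n=="top": r=cv2.minAreaRect(c);print((cv2.boxPoints(r)+[x0,y0]).round(1).tolist())
    bar=np.zeros_like(m);cv2.drawContours(bar,[hull],-1,255,-1)
    hole=((m==0)&(bar>0)&(g.min(2)>80)).astype(np.uint8)*255
    hole=cv2.morphologyEx(hole,cv2.MORPH_OPEN,np.ones((3,3),np.uint8))
    k,l,st,ce=cv2.connectedComponentsWithStats(hole,connectivity=4)
    for j in range(1,k):
        if st[j,4]>30:print(st[j,4],(ce[j]+[x0,y0]).round(2))
    cv2.imwrite(f"pics/m_{n}.png",cv2.resize(np.hstack([m,hole]),None,fx=3,fy=3,interpolation=0))
E
```

```text
top 3422.5 hull [[279, 193], [297, 212], [215, 295], [206, 299], [189, 280]]
[[187.5, 281.5], [277.5, 191.5], [298.0, 212.0], [208.0, 302.0]]
207 [276.35 213.41]
205 [262.33 227.32]
211 [248.64 240.9 ]
208 [234.84 254.51]
215 [220.85 268.23]
side 328.0 hull [[337, 267], [324, 294], [314, 298], [313, 273]]
```

```bash
python3 -c "
import cv2,numpy as np
a=cv2.imread('pics/m_top.png');b=cv2.imread('pics/m_side.png')
w=max(a.shape[1],b.shape[1]);f=lambda i:cv2.copyMakeBorder(i,0,4,0,w-i.shape[1],0,value=(0,0,90))
v=np.vstack([f(a),f(b)]);s=min(1,600/v.shape[0]);cv2.imwrite('pics/m.png',cv2.resize(v,None,fx=s,fy=s))"
```

```text
(no output)
```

View pics/m.png

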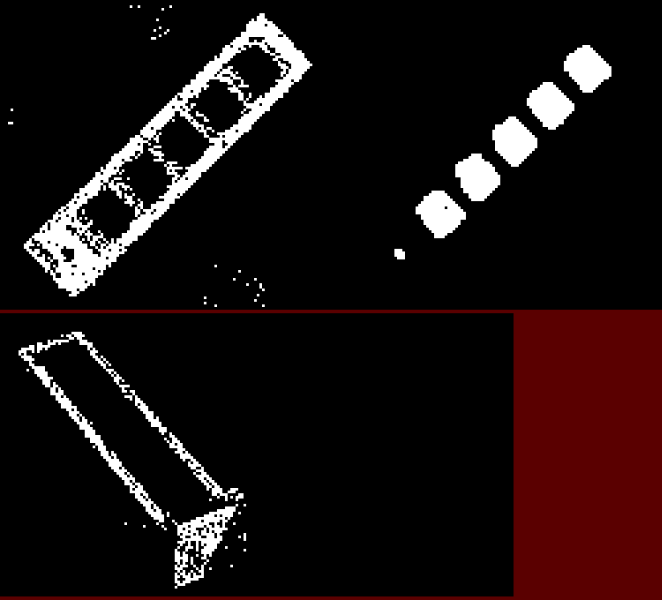

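The top mask gives the five rollers cleanly, from roller 1 at (220.9,268.2) to roller 5 at (276.4,213.4). I triangulate heights from the corners visible in both zooms and cross-check the rollers in the side view.

Run:
```python
from h import *
t=lambda x,y:((x+.5)/4.8-.5+170,(y+.5)/4.8-.5+185)
s=lambda x,y:((x+.5)/5-.5+240,(y+.5)/5-.5+190)
for nm,a,b in(("plainA",t(523,38),s(71,93)),("plainB",t(613,132),s(190,55)),("lugA",t(92,460),s(368,452)),("lugB",t(182,554),s(507,373))):
    P,e=tri(a,b);print(nm,P.round(4),round(e,4))
# rollers
uv=[(220.85,268.23),(234.84,254.51),(248.64,240.9),(262.33,227.32),(276.35,213.41)]
R=np.array([plane("top",u,.041) for u in uv]);print(R.round(4));print(np.linalg.norm(np.diff(R,axis=0),axis=1))
d=R[-1]-R[0];yaw=np.arctan2(d[1],d[0]);print(np.degrees(yaw),R.mean(0))
# predict project of roller tops (z .043) to side / check overlay
I=[cv2.imread("pics/top0.png"),cv2.imread("pics/side0.png")]
M=R.mean(0)[:2];ax=np.array([np.cos(yaw),np.sin(yaw)]);no=np.array([-ax[1],ax[0]])
pts=[[*(M+ax*(i-2)*.034+no*w),.043] for i in range(5) for w in(-.014,.014)]+[[*(M+ax*u+no*w),z] for u,z in((.1,.036),(-.12,.052),(-.12,0),(.1,0)) for w in(-.025,.025)]
out=[]
for n,im,(x0,x1,y0,y1) in(("top",I[0],(180,305,188,305)),("side",I[1],(248,345,192,302))):
    p=ctrl.camera_params(n);K=np.array([[p['fx'],0,p['cx']],[0,p['fy'],p['cy']],[0,0,1]])
    q=(np.array(pts)-p['pose'][:3,3])@p['pose'][:3,:3]*[1,-1,-1]
    q=cv2.projectPoints(q,np.zeros(3),np.zeros(3),K,p['D'])[0][:,0]
    c=cv2.resize(im[y0:y1,x0:x1],(400,400*(y1-y0)//(x1-x0)),interpolation=cv2.INTER_CUBIC);f=400/(x1-x0)
    for v in q:cv2.circle(c,tuple(int(k) for k in ((v-[x0,y0]+.5)*f)),3,(0,0,255),-1)
    out.append(cv2.copyMakeBorder(c,0,500-c.shape[0],0,0,0))
cv2.imwrite("pics/ov.png",np.hstack(out))
for n,q,z in(("nut",(182,231),.016),("b",(235,190),.014),("big",(268,301),.014)):print(n,plane("top",q,z).round(3))
```

```text
plainA [0.5996 0.0879 0.0305] 0.0015
plainB [0.565  0.0549 0.0318] 0.0016
lugA [0.446  0.2444 0.0367] 0.0032
lugB [0.4124 0.2096 0.0473] 0.0013
[[0.4661 0.1874 0.041 ]
 [0.4899 0.1633 0.041 ]
 [0.5135 0.1394 0.041 ]
 [0.5371 0.1158 0.041 ]
 [0.5613 0.0915 0.041 ]]
[0.03391591 0.03354702 0.0334096  0.03429   ]
-45.24881767334607 [0.51357184 0.13947246 0.041     ]
nut [0.531 0.261 0.016]
b [0.605 0.166 0.014]
big [0.407 0.106 0.014]
```

View pics/ov.png

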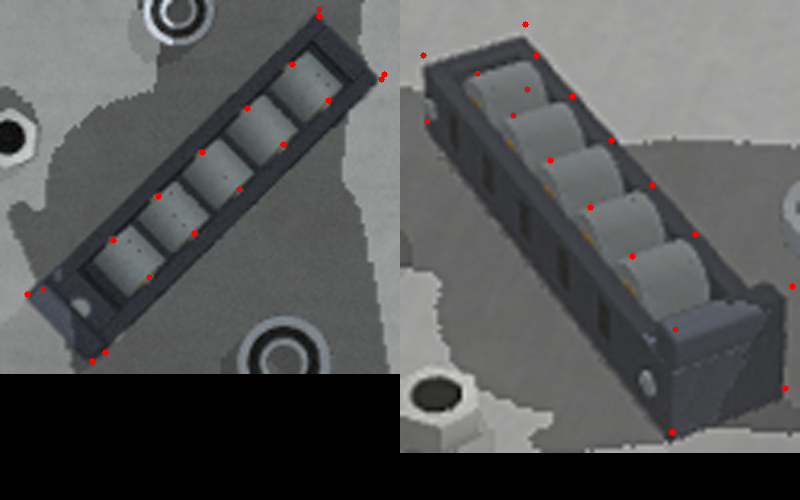

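The two views agree to about 3 mm. Triangulated heights come out 31 mm at the cheek tops and 37–47 mm at the lug, a few mm below nominal, so I'll find the roller height by touch. Now I shut the fingers and go above roller 1.

```bash
cat >> h.py <<'E'
yaw=np.radians(-45.25);ax=np.array([np.cos(yaw),np.sin(yaw)]);no=np.array([-ax[1],ax[0]])
M=np.array([.5136,.1395])+.0005*no-.001*ax
def at(u,z): return np.array([*(M+ax*u),z])
def rot(s):
    x=np.array([*(s*no),0]);y=np.array([0,0,-1.]);return np.stack([x,y,np.cross(x,y)],1)
E
python3 - <<'E'
from h import *
best=None
for s in(1,-1):
    q=ctrl.ik(at(-.068,.12),rot(s));q2=ctrl.ik(at(.068,.03),rot(s));print(s,q,q2)
    if q is not None and q2 is not None:
        c=abs(np.array(q)-ctrl.current_q()).max()
        if best is None or c<best[0]:best=(c,s)
s=best[1];print(best);open("s.txt","w").write(str(s))
ctrl.command_gripper(0.0)
ctrl.goto(at(-.068,.12),rot(s))
ctrl.move_l(at(-.068,.06),vel=.1); ctrl.sleep(.3)
print(ctrl.current_t(),ctrl.current_tool_pos(),at(-.068,.06),ctrl.current_contact_force(),ctrl.current_grip_width())
a=ctrl.read_camera("top")[180:320,160:320];b=ctrl.read_camera("side")[150:310,220:380]
cv2.imwrite("pics/over.png",np.hstack([cv2.resize(a,(400,350)),cv2.resize(b,(400,400))[:350]]))
E
```

```text
1 [ 1.52724913e+01  2.28600581e+01  9.85084688e+01 -2.54444375e-14
  5.86314731e+01 -2.94775087e+01] [ 3.32188682e+00  3.45977351e+01  9.40372852e+01 -2.54444375e-14
  5.13649797e+01 -4.14281132e+01]
-1 [ 1.52724913e+01  2.28600581e+01  9.85084688e+01 -2.54444375e-14
  5.86314731e+01  1.50522491e+02] [ 3.32188682e+00  3.45977351e+01  9.40372852e+01 -2.54444375e-14
  5.13649797e+01  1.38571887e+02]
(np.float64(95.22651024322805), 1)
5.4917 [0.4655953  0.18891655 0.06037348] [0.46537808 0.1888548  0.06      ] [-0.65090379  0.03400145 -0.23784637] 0.006740438862876985
```

View pics/over.png

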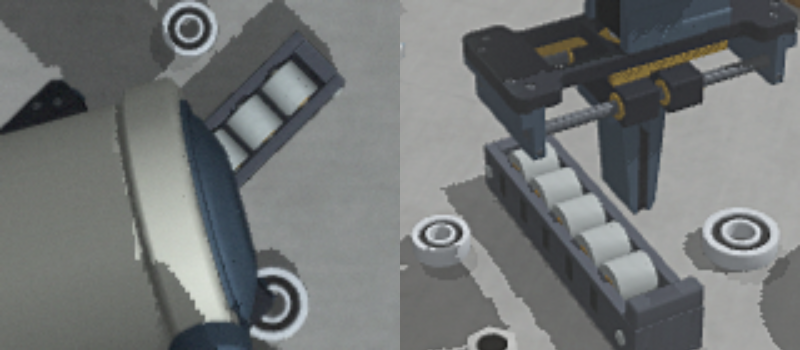

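The shut fingers' tip in the side view (about (640,208) in the crop) sits higher above roller 1 than I expected. I'll project the TCP to check.

```bash
cat >> h.py <<'E'
def proj(n,P):
    p=ctrl.camera_params(n);K=np.array([[p['fx'],0,p['cx']],[0,p['fy'],p['cy']],[0,0,1]])
    q=(np.atleast_2d(P)-p['pose'][:3,3])@p['pose'][:3,:3]*[1,-1,-1]
    return cv2.projectPoints(q,np.zeros(3),np.zeros(3),K,p['D'])[0][:,0]
E
python3 - <<'E'
from h import *
t=ctrl.current_tool_pos()
print(proj("side",t),proj("side",at(-.068,.043)),ctrl.current_eef_rot().round(3))
I=ctrl.read_camera("side");x0,y0=230,180
c=cv2.resize(I[y0:310,x0:360],None,fx=4.5,fy=4.5,interpolation=cv2.INTER_CUBIC)
R=ctrl.current_eef_rot()
pts=[t+R[:,0]*a+R[:,2]*b for a in(-.0135,.0135) for b in(-.016,.016)]
for P,col in[(t,(0,0,255))]+[(p,(0,255,255)) for p in pts]+[(at((i-2)*.034,.043),(0,255,0)) for i in range(5)]:
    v=proj("side",P)[0];cv2.circle(c,tuple(int(k) for k in((v-[x0,y0]+.5)*4.5)),3,col,-1)
cv2.imwrite("pics/over2.png",c)
E
```

```text
[[311.57448836 243.16177967]] [[311.49875962 251.51610329]] [[ 0.71   0.    -0.704]
 [ 0.704  0.     0.71 ]
 [ 0.    -1.    -0.   ]]
```

View pics/over2.png

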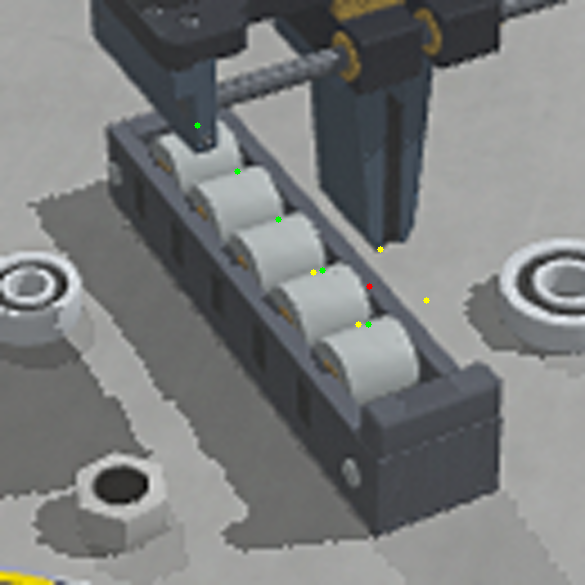

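Run:
```python
from h import *
I=ctrl.read_camera("side");x0,y0=215,90
c=I[y0:270,x0:415]
c=cv2.resize(c,None,fx=4,fy=3.3,interpolation=cv2.INTER_CUBIC)
c=np.clip(255*(c/255.)**.6,0,255).astype(np.uint8)
t=ctrl.current_tool_pos()
for dz in(0,.019,.079):
    v=proj("side",t+[0,0,dz])[0];cv2.circle(c,(int((v[0]-x0)*4),int((v[1]-y0)*3.3)),4,(0,0,255),-1)
cv2.imwrite("pics/over3.png",c)
```

```text
(no output)
```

View pics/over3.png

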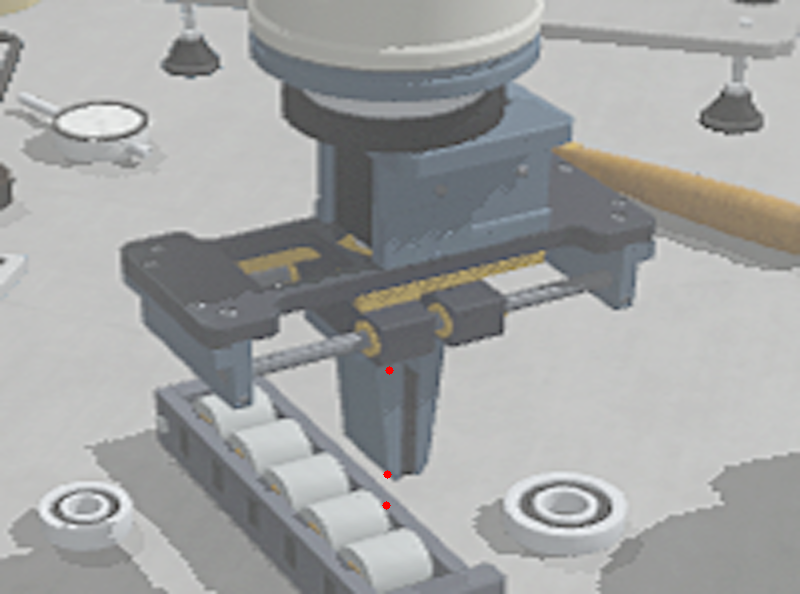

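The tapered fingertips appear about 12–15 px above the projected TCP, although laterally they line up. The cause could be finger length or a lateral offset, so I descend slowly with contact detection and look again.

Run:
```python
from h import *
h=ctrl.move_l(at(-.068,.040),vel=.02,contact_N=2.5)
for _ in range(3): print(h,ctrl.current_t(),ctrl.current_tool_pos().round(4),np.round(ctrl.current_contact_force(),2));ctrl.sleep(.05)
I=ctrl.read_camera("side");x0,y0=215,90
c=cv2.resize(I[y0:300,x0:400],None,fx=4,fy=2.8,interpolation=cv2.INTER_CUBIC)
t=ctrl.current_tool_pos();v=proj("side",t)[0];cv2.circle(c,(int((v[0]-x0)*4),int((v[1]-y0)*2.8)),4,(0,0,255),-1)
cv2.imwrite("pics/over4.png",c)
T=ctrl.read_camera("top");c=cv2.resize(T[120:320,140:340],None,fx=3,fy=3)
for z in(.04,.12,.25):
    v=proj("top",[t[0],t[1],z])[0];cv2.circle(c,(int((v[0]-140)*3),int((v[1]-120)*3)),4,(0,0,255),-1)
cv2.imwrite("pics/over5.png",c)
```

```text
False 6.8417 [0.4655 0.1889 0.0401] [ 0.12  0.52 -0.57]
False 6.8917 [0.4655 0.1889 0.0401] [-0.5  -0.52 -0.06]
False 6.9417 [0.4655 0.1889 0.0401] [-0.1   0.62  0.5 ]
```

View pics/over4.png

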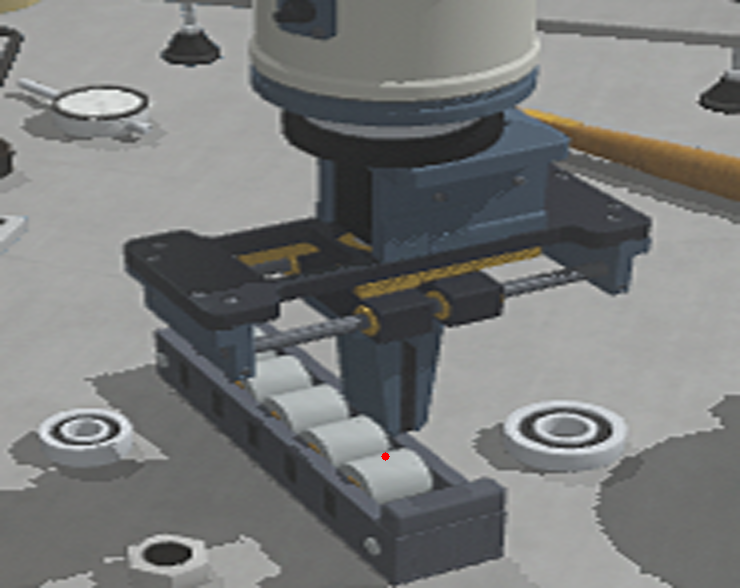

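View pics/over5.png

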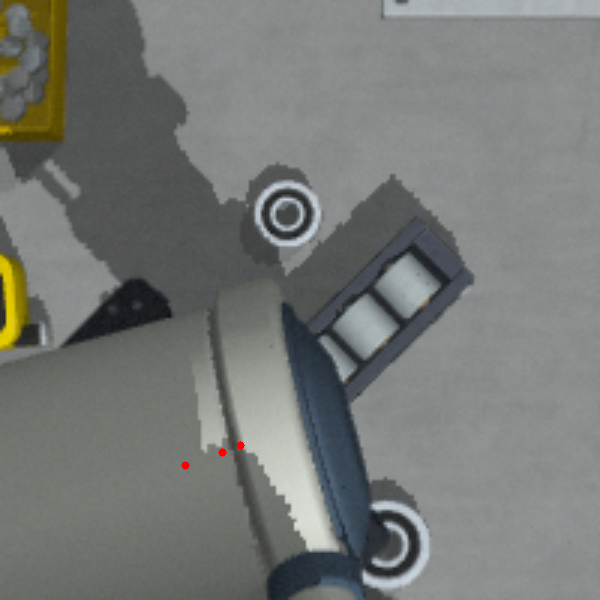

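The top view confirms the lateral position: the gripper's end plate is at about (101,335), against a predicted (102,331). There was no contact at TCP z=0.040, though, and roller 1 is still up. The real tip must sit some 25–29 mm above the reported TCP, so I continue down on contact.

Run:
```python
from h import *
z=.040;F0=np.mean([ctrl.current_contact_force() for _ in range(5)],0)
h=ctrl.move_l(at(-.068,.006),vel=.015,contact_N=2.5)
for _ in range(6): print(h,ctrl.current_t(),ctrl.current_tool_pos().round(4),np.round(ctrl.current_contact_force(),2));ctrl.sleep(.03)
I=ctrl.read_camera("side");x0,y0=215,120
c=cv2.resize(I[y0:300,x0:400],None,fx=4,fy=3.3,interpolation=cv2.INTER_CUBIC)
cv2.imwrite("pics/over6.png",c)
```

```text
True 9.0583 [0.4653 0.1888 0.0072] [0.32 0.64 3.11]
True 9.0917 [0.4653 0.1889 0.0071] [0.73 0.54 3.55]
True 9.125 [0.4653 0.1889 0.0072] [0.6  0.81 2.09]
True 9.1583 [0.4653 0.1888 0.0071] [1.26 0.37 2.95]
True 9.1917 [0.4653 0.1889 0.0071] [0.67 0.33 3.63]
True 9.225 [0.4653 0.1888 0.0071] [1.19 1.32 3.  ]
```

View pics/over6.png

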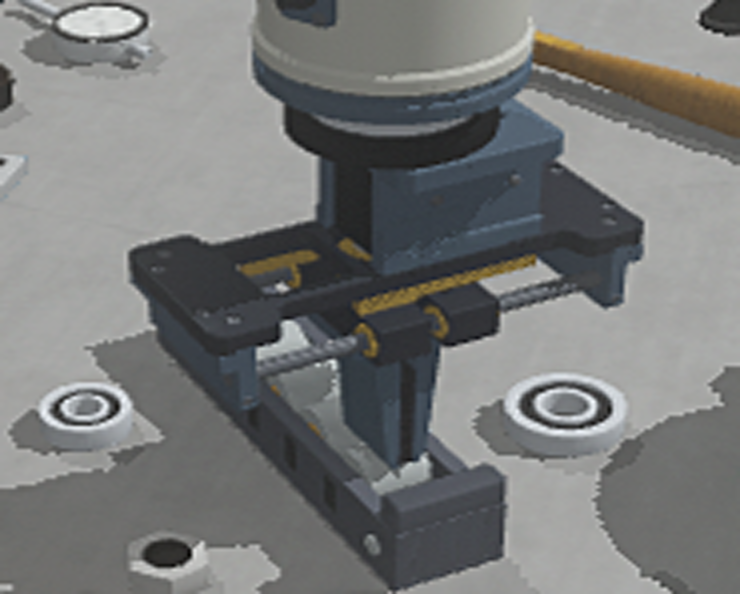

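Contact came at TCP z≈0.007 with about 3 N, and the picture shows the tips on roller 1 at about (405,465). So the tips sit roughly 34 mm above the reported TCP. I press on roller 1 by force to about 5 N, which should be about 5 mm of sink.

Run:
```python
from h import *
def F(n=12):
    o=[]
    for _ in range(n): o.append(ctrl.current_contact_force());ctrl.sleep(.015)
    return np.mean(o,0)
f=F();print(ctrl.current_tool_pos().round(4),f.round(2))
for z in(.0062,.0052,.0042,.0032):
    ctrl.move_l(at(-.068,z),vel=.01,contact_N=6); f=F();print(z,ctrl.current_tool_pos().round(4),f.round(2),round(ctrl.current_t(),2))
    if f[2]>5.0:break
```

```text
[0.4652 0.1888 0.0071] [1.54 1.01 2.69]
0.0062 [0.4653 0.1888 0.0062] [0.7  0.65 3.54] 9.96
0.0052 [0.4653 0.1888 0.0052] [0.28 0.33 4.26] 10.41
0.0042 [0.4654 0.1888 0.0042] [0.07 0.05 4.99] 10.86
0.0032 [0.4654 0.1889 0.0033] [0.02 0.04 5.45] 11.31
```

The slope is about 0.7 N/mm as specified, and 5.45 N means roller 1 is down about 5.7 mm. I ease up to about 5 mm and traverse.

Run:
```python
from h import *
def F(n=6):
    o=[]
    for _ in range(n): o.append(ctrl.current_contact_force());ctrl.sleep(.015)
    return np.mean(o,0)
z=.0038
for u in(-.061,-.051,-.043,-.034,-.026,-.017,-.0085,0):
    h=ctrl.move_l(at(u,z),vel=.025,contact_N=11); print(u,h,ctrl.current_tool_pos().round(4),F().round(2),round(ctrl.current_t(),2))
    if h:break
I=ctrl.read_camera("side");x0,y0=215,120
cv2.imwrite("pics/mid.png",cv2.resize(I[y0:300,x0:400],None,fx=4,fy=3.3,interpolation=cv2.INTER_CUBIC))
```

```text
-0.061 False [0.4702 0.1839 0.0039] [-1.5   1.27  7.97] 11.84
-0.051 False [0.4775 0.1766 0.004 ] [-0.25 -1.85  9.29] 12.49
-0.043 False [0.4832 0.1709 0.0039] [ 0.56 -2.    6.65] 13.06
-0.034 False [0.4893 0.1646 0.0038] [-0.1  -0.2   5.23] 13.67
-0.026 False [0.4948 0.159  0.0039] [-1.51  0.96  8.32] 14.23
-0.017 False [0.5014 0.1524 0.004 ] [-0.29 -2.02  9.58] 14.84
-0.0085 False [0.5074 0.1464 0.0039] [ 0.25 -1.63  6.31] 15.43
0 False [0.5132 0.1404 0.0038] [-0.18 -0.29  4.88] 16.02
```

View pics/mid.png

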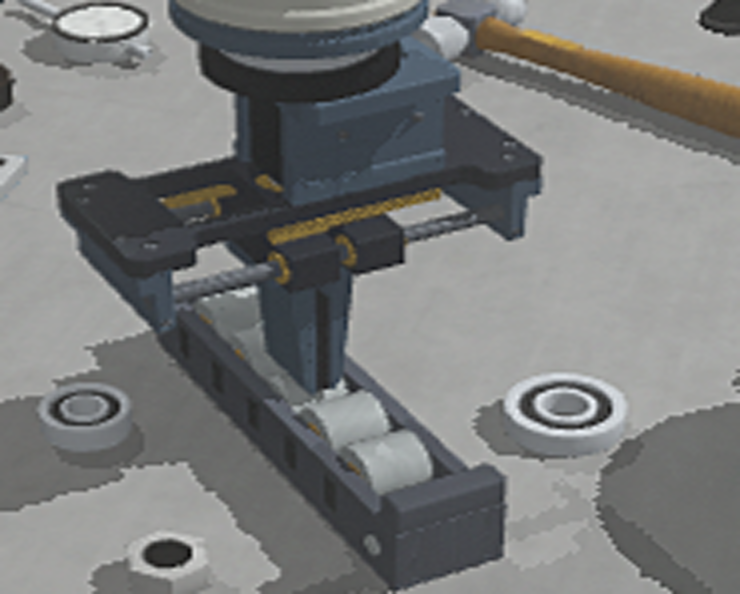

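The tips are on roller 3 at about (320,390), and rollers 1 and 2 have sprung back. The force pattern is as expected: about 5 N on a roller and about 9.5 N between two. I continue to roller 5 and lift off there.

Run:
```python
from h import *
def F(n=6):
    o=[]
    for _ in range(n): o.append(ctrl.current_contact_force());ctrl.sleep(.015)
    return np.mean(o,0)
ok=True
for u,z in((.008,.0036),(.017,.0036),(.0255,.0036),(.034,.0036),(.042,.0036),(.051,.0036),(.0595,.0036),(.068,.0034)):
    h=ctrl.move_l(at(u,z),vel=.025,contact_N=11); print(u,h,ctrl.current_tool_pos().round(4),F().round(2),round(ctrl.current_t(),2))
    if h: ok=False;break
if ok:
    ctrl.move_l(at(.070,.0030),vel=.02,contact_N=6);print(F().round(2))
    ctrl.move_l(at(.070,.10),vel=.06)
    q=ctrl.current_q();ctrl.movej([q[0]-45,*q[1:]]);ctrl.sleep(.3)
    print(ctrl.current_t(),ctrl.current_tool_pos(),F().round(2))
    for n in("top","side"):cv2.imwrite(f"pics/{n}9.png",ctrl.read_camera(n))
```

```text
0.008 False [0.5187 0.1348 0.0037] [-1.85  0.49  9.06] 16.64
0.017 False [0.5253 0.1282 0.0038] [-0.98 -2.71  9.88] 17.25
0.0255 False [0.5313 0.1221 0.0037] [-0.06 -2.26  6.9 ] 17.84
0.034 False [0.5371 0.1163 0.0036] [-0.3  -0.17  4.98] 18.43
0.042 False [0.5426 0.1107 0.0037] [-1.89  0.81  9.18] 19.0
0.051 False [0.5493 0.104  0.0038] [-1.01 -2.68  9.49] 19.61
0.0595 False [0.5552 0.098  0.0037] [-0.43 -2.48  6.4 ] 20.2
0.068 False [0.561  0.0921 0.0034] [-0.57 -1.31  5.14] 20.79
[-1.45 -0.58  7.27]
24.8083 [ 0.46217225 -0.33295204  0.09967215] [ 0.02  0.07 -0.2 ]
```

Run:
```python
from h import *
a=cv2.imread("pics/top9.png");b=cv2.imread("pics/side9.png");a0=cv2.imread("pics/top0.png")
g=a[188:305,180:305].astype(int)
m=(g.min(2)>80).astype(np.uint8)
for nm,I in(("before",a0),("after",a)):
    I=cv2.cvtColor(I,cv2.COLOR_BGR2GRAY)
    print(nm,[ [round(float(x),1) for x in c] for c in (cv2.HoughCircles(I[180:320,150:300],cv2.HOUGH_GRADIENT,1,30,param1=120,param2=14,minRadius=8,maxRadius=18)[0][:4] if True else [])])
w=lambda i:cv2.resize(i,(400,373),interpolation=cv2.INTER_CUBIC)
v=np.hstack([w(a0[180:320,160:310]),w(a[180:320,160:310])])
cv2.imwrite("pics/cmp.png",v)
cv2.imwrite("pics/sfin.png",cv2.resize(b[180:310,220:380],(800,600),interpolation=cv2.INTER_CUBIC))
```

```text
before [[118.5, 121.5, 11.8], [67.5, 88.5, 13.0], [108.5, 51.5, 15.9], [85.5, 10.5, 8.3]]
after [[118.5, 121.5, 11.8], [122.5, 32.5, 12.5], [95.5, 59.5, 11.6], [85.5, 10.5, 10.6]]
```

View pics/cmp.png

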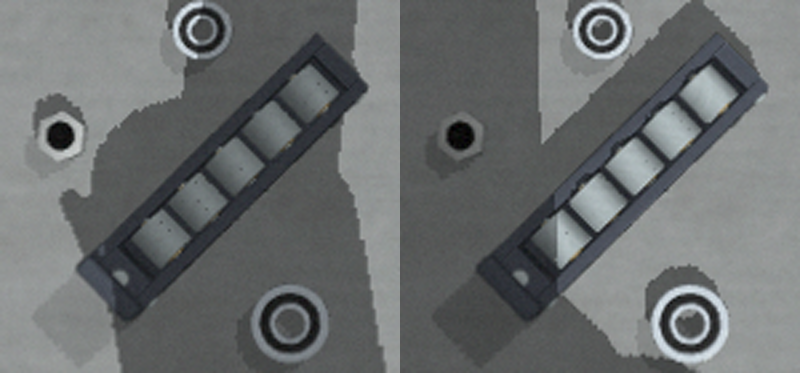

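View pics/sfin.png

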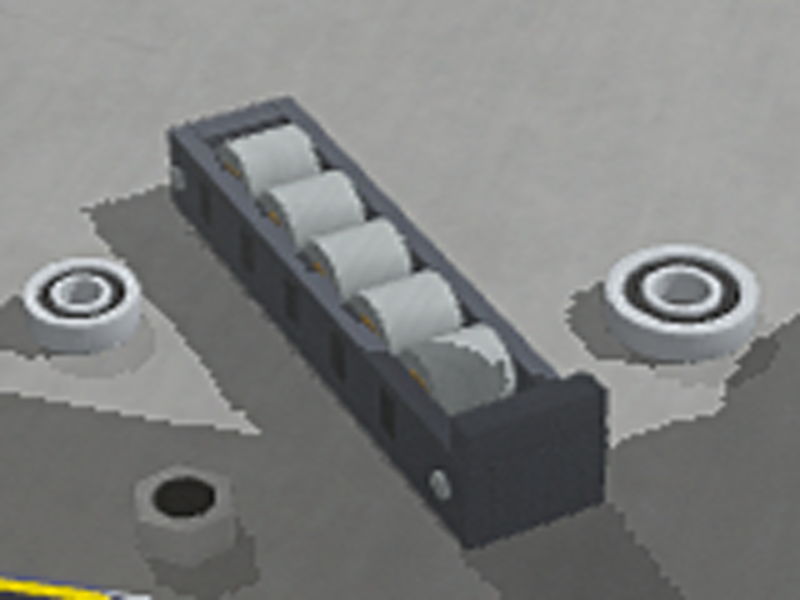

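The before and after views match: the bar's plain corner is still at about (367,90) in its half of the picture, the nut and bearings haven't moved, and all five rollers stand up. I'm handing in.

```bash
python3 -c "
from bench import ctrl
print(ctrl.current_t(),ctrl.current_contact_force());ctrl.sign_off()"
```

```text
25.0083 [-0.87197255  0.04537785 -0.32931029]
the job is handed in; nothing more can be done
```

I ran the shut fingertips along all five rollers, from the lug end to the plain end, without lifting on the way. I lifted off at roller 5, moved clear and handed in at about 25 s of the 37 s allowed. No verdict was reported.

- **Roller 1:** pressed until the force read 5.45 N, which is about 5.7 mm down (judged from force).
- **Rollers 2 to 5:** about 5 N over each roller, roughly 5 mm down, judged the same way. Between rollers the reading rose to 9.9 N at most, and the last small press just past roller 5 read 7.3 N.
- **Last pictures:** all five rollers are back up. Comparing before and after by eye, the bar, nut and both bearings show no visible shift. My circle-detection check was no use because shadows and rollers confused it.

**Measurements that disagreed:**
- **Fingertip height:** the tips made contact about 34 mm lower in reported TCP height than expected. I therefore set the press depth from force and slope (about 0.7 N/mm, as specified) rather than from the stated heights.
- **Triangulated heights:** the two views put the cheek tops at 31–32 mm instead of 36 mm. The two lug corners came out at 37 mm and 47 mm instead of 52 mm.

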